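# Unscrew the sample canister's cap and lay it in the tray

### The job

Open the sample canister: first push the retaining arm well aside, clear of the cap, then unscrew the cap with repeated counter-clockwise turns until the thread lets go, and lift it straight off. Set the cap down in the steel tray, right way up with its square boss on top, and let go of it. Leave the arm open, do not drop the cap, and do not disturb the other things on the worktop.

Things in the scene. Friction and masses are not known exactly. Their poses are not given: they have to be found in the camera images.
- canister: metal sample canister bolted down: foot plate 124 x 130 x 10 mm, round body 90 mm across with its shoulder 70 mm above the worktop, threaded neck on top (44 mm over the thread, top at 102 mm). Origin on the worktop under the neck's axis, z up. The retaining arm's post (14 mm thick, hub top 148 mm high) stands 78 mm from the axis along +y of this frame
- cap: round ribbed grey screw cap, 62 mm across, 34 mm tall, hollow below, with an upright square boss on top to turn it by: 34 mm across its flats (which face the cap's x and y), standing 26 mm above the flat top, so 60 mm tall in all. Origin on its axis at the open lower rim, z up. Screwed home its origin is 74 mm and the boss's top 134 mm above the worktop. 0.1 to 0.17 kg
- cap_boss (a point): centre of the cap's square boss, 48 mm above the cap's origin, axes as the cap's. Thread: right-handed, runs easily; counter-clockwise from above the cap rises 3.2 mm per rad and stays where left; after 3.5 to 4.3 rad (about 12 mm up) the thread lets go (1 rad more does no harm); then it lifts straight off and is clear of the neck 31 mm above its seat
- latch (a joint): angle (rad) of the retaining arm about its post: starts at 0 (straight across the cap's middle) to 0.25; stop at 1.6, wide open. Opens clockwise seen from above, stays where left, about 1 N at the knob. Past 0.9 a gripper has room at the cap. The arm is 18 mm wide, 6 mm thick, underside 139 mm above the worktop, 5 mm over the closed cap's boss, whose rise it blocks
- latch_knob (a point): middle of the upright black round knob (18 mm across, upper end 165 mm above the worktop) on the free end of the retaining arm, 125 mm from the arm's pivot; the point lies 154 mm above the worktop. Can be pushed sideways with closed fingers.
- latch_pivot (a point): pivot of the retaining arm, on the post's axis at the height of the arm's underside (139 mm); does not move. The knob travels on a circle of 125 mm about it.
- tray: shallow open steel tray, 130 x 130 mm outside, walls 4 mm thick and 16 mm high, floor 4 mm thick, fixed to the worktop; origin under its centre. It and the canister stand left and right of the middle, either way round. Mind the tall feeder tower behind the middle: its front is about 0.57 m ahead of the robot, 0.03 to 0.22 m to its left; keep wrist and gripper short of it when crossing
- beaker: empty glass beaker, 53 mm across, 70 mm tall, between the two work spots; a bystander, origin under its centre
- jar: closed wide-neck reagent jar, 62 mm across, 88 mm tall, on the right; a bystander, origin under its centre
- wash_bottle: plastic wash bottle with a spout, 73 x 98 x 172 mm tall, far right; a bystander, origin under its centre
- tape: roll of tape lying flat, 58 mm across, 19 mm high, near the front edge; a bystander, origin under its centre
- notebook: notebook lying flat, 120 x 85 x 16 mm, at the far right; a bystander, origin under its centre
- timer: small bench timer lying flat, 72 x 62 x 19 mm, near the front edge; a bystander, origin under its centre
- filter_box: small carton, 66 x 120 x 58 mm high, at the back left; a bystander, origin under its centre
Not all that is in view belongs to the job. What is shaped like the cap but yellow is not meant.

How it is judged:
By the outcome, as a careful person would: the job done as asked, in the order asked, and still so for the second after the job is handed in, with the robot touching nothing.
It also fails if it takes over 72 s, if anything falls off the work surface, if the arm or the gripper's body presses on something with over 40 N, if the wrist force passes 120 N, or if a joint passes its speed limit or range.

### The arm

A 6-joint arm with a two-finger parallel gripper is mounted at the origin on a cart in front of the work surface, level with it; the furniture and walls round the work are solid. World frame = base frame: x ahead of the robot, y to its left, z up, the work surface at z = 0. Lengths are in mm, angles in rad, forces in N, time in s.
With the tool pointing down it reaches from about 400 to 925 mm from the base axis. Payload 12.5 kg.
Tool frame: the origin (TCP) lies on the mounting face of the last link; the fingertips stand 190 mm ahead of it and the grasp point (between the pads) lies 171 mm ahead of it; z points along the fingers, y is the line along which they close (so a half turn about z gives the same grasp; the last joint's range is limited). The gripper opens to 95 mm and grips with 3 to 60 N. Pads are 20 mm wide; open, the fingers measure 119 mm over their backs; the gripper's body (75 mm by 180 mm) begins 59 mm behind the grasp point.
Start: joints at [1.206, 0.491, 1.559, -0, 1.092, -0.106], TCP at [159.926, 604.192, 404.761] pointing down, gripper open.
Joint ranges: [-3.1, 3.1], [-0.84, 2.19], [0.05, 2.79], [-1.13, 4.28], [0.06, 2.93], [-2.69, 2.69]. Speed limits (rad/s): [2.22, 2.22, 2.79, 3.14, 3.14, 3.14].

### API

Orientations are given as [roll, pitch, yaw] about the fixed x, y, z axes, in that order (R = Rz(yaw) Ry(pitch) Rx(roll)).
In Python, from cell import env gives the robot as it stands.
- The arm moves only by the tool carry_out, never from a script. Its argument "series" is a list of rows, each a list of 5 numbers: the shift along the tool's x, y, z in m, then the turn about the tool's z in degrees, then the opening, from 0 (shut) to 1 (fully open). A call has 1 to 20 rows; each row is the pose to reach, as a shift and turn from the pose commanded when the call began, along the tool's axes at that moment; what a row does not reach only later rows make up. A row lasts 1/8 s, in which the tool goes at most 62.5 mm and 10.7 degrees, less where a joint would pass 70% of its speed; a pose out of reach is approached as far as the arm can. A call with a gripper value outside its range is refused whole. The fingers move at their own pace and stop on an object; the grip force is fixed at half the most. Time passes only in rows, so rows that repeat a pose let the fingers close. It gives the time, the measured TCP pose, the force, the opening and the grip force at its end, in the units of the state.
- env.state(): the state, without advancing time (a new reading comes with each control period).
- env.read_camera(name): name is "side" or "top" or "wrist"; returns (picture, depth): 480x640x3 uint8, red, green, blue; 480x640 float32, mm along the optical axis (not along the pixel's ray), 0 where there is no reading.
- env.get_calibration(name): a dict with "intrinsics" (3x3 intrinsics, pixels), "D" ([k1, k2, p1, p2, k3] as OpenCV has them; the pictures are not rectified), "cam_to_world" (4x4, takes a point from camera to world coordinates); the wrist camera has in their place "T_tool_cam" (4x4, takes a point from camera to tool coordinates, whose origin is the TCP and whose axes are the flange's). Camera axes: x right, y up, looking along -z (the intrinsics and any distortion apply to the point x, -y, -z); pixel columns grow to the right and rows downward; lengths in mm; the calibration is good to about 2 mm. A picture is of the moment at which its call begins: read the wrist's pose just before it. get_calibration takes no time and is no camera call.
- env.job_done(): hands the job in; it is judged then, once.
The state is a dict: "t": time; "joints": joint angles; "qvel": joint speeds; "tau": joint torques, N m; "eef_pos": TCP position; "tcp_rot": TCP orientation; "ft_force": force on the tool from outside, world axes, zero at the start; "moment": the same for the moment, N m; "opening": opening from 0.0 (shut) to 1.0 (fully open); "grip_force": force on a finger pad.
Only numpy, scipy, OpenCV 4.12 (cv2) and the standard library are available. Lean on these libraries where they do the work, as an engineer would, in place of code of your own. Each camera call takes 0.05 s, during which the arm holds its last target. There are 200 camera calls.

## Working session

There is one attempt and no reset: what is moved stays moved. The work goes in short steps, Python scripts to look and compute and a tool call to move; the robot and the scene stay as the last step left them, time stands still between calls to the robot, and variables do not carry over. Pictures are saved under pics/ and viewed, at most 10 in all, crops included, and the job is handed in when it is done.

Besides the shell and the picture viewer there is one more tool, called after ">>>" by a JSON object that holds its "name" and its "arguments", one argument or row to a line. carry_out: Moves the arm, as the interface text tells. Its arguments: {"type":"object","properties":{"series":{"type":"array","items":{"type":"array","items":{"type":"number"}}}},"required":["series"]}

```bash
mkdir -p pics; ls
python3 - <<'E'
from cell import env
import cv2,numpy as np
s=env.state();print(s)
for n in("top","side"):
    p,d=env.read_camera(n);cv2.imwrite(f"pics/{n}0.png",p[:,:,::-1]);np.savez(f"{n}0.npz",p=p,d=d)
    print(env.get_calibration(n))
print(env.get_calibration("wrist"))
E
```

```text
pics
{'t': 0.0, 'joints': array([ 1.20640476e+00,  4.91537229e-01,  1.55941694e+00,  5.50297717e-06,
        1.09169993e+00, -1.05596211e-01]), 'qvel': array([-0.00122182,  0.00035795, -0.00124681,  0.00154317, -0.00123703,
       -0.00125827]), 'tau': array([ 3.51937015e-03, -6.12650299e+01, -2.58178890e+01,  6.94908598e-02,
        4.81867057e-02, -6.27819281e-05]), 'eef_pos': array([159.91311314, 604.1674927 , 404.18671029]), 'tcp_rot': array([-3.14053764e+00, -1.16729880e-04,  2.88279470e+00]), 'ft_force': array([-0.40734682,  0.17120051, -0.14502461]), 'moment': array([0.04703063, 0.03960918, 0.00397474]), 'grip_force': 0.0, 'opening': 1.000447134032827}
{'intrinsics': array([[481.41083139,   0.        , 324.86980461],
       [  0.        , 481.41083139, 241.94244595],
       [  0.        ,   0.        ,   1.        ]]), 'D': array([0.01767087, 0.        , 0.        , 0.        , 0.        ]), 'cam_to_world': array([[-5.57822788e-04,  9.91069536e-01, -1.33344905e-01,
         3.52451864e+02],
       [-9.99909114e-01,  1.24342045e-03,  1.34244966e-02,
        -4.08327424e+01],
  
[... 681 characters left out ...]
36e+03],
       [ 0.00000000e+00,  0.00000000e+00,  0.00000000e+00,
         1.00000000e+00]])}
{'intrinsics': array([[363.33351712,   0.        , 324.373125  ],
       [  0.        , 363.33351712, 236.80592413],
       [  0.        ,   0.        ,   1.        ]]), 'D': array([-0.04633649,  0.        ,  0.        ,  0.        ,  0.        ]), 'T_tool_cam': array([[ 1.00112515e-03,  9.58023550e-01,  2.86687766e-01,
         8.09086276e+01],
       [ 9.99999465e-01, -8.83954088e-04, -5.38131731e-04,
         1.13501414e+00],
       [-2.62124049e-04,  2.86688151e-01, -9.58023922e-01,
         2.10746290e+01],
       [ 0.00000000e+00,  0.00000000e+00,  0.00000000e+00,
         1.00000000e+00]])}
```

View pics/top0.png

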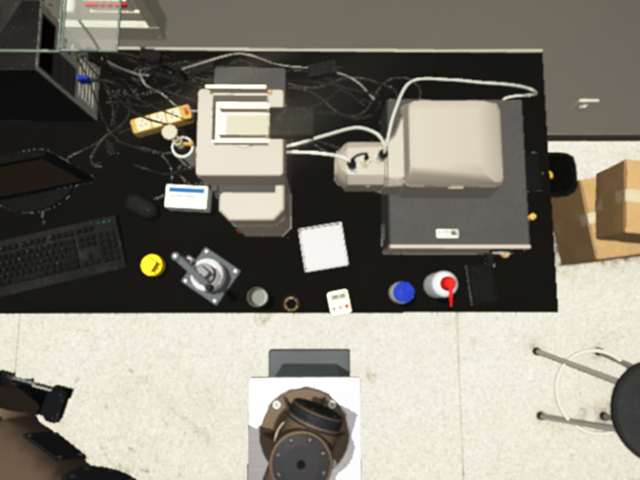

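View pics/side0.png

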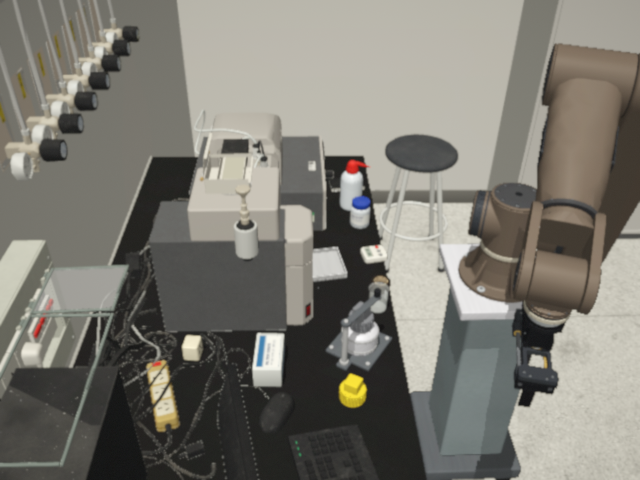

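The top view shows the canister at about (208,272), with the arm's post at about (178,257). The tray is at (323,247), the beaker at (258,297), and a yellow decoy at (152,265). Next I'll measure these.

```bash
cat > h.py <<'E'
import cv2,numpy as np
from cell import env
from scipy.spatial.transform import Rotation as R
def T(name,s=None):
    c=env.get_calibration(name)
    if name!="wrist": return c,c["cam_to_world"]
    M=np.eye(4);M[:3,:3]=R.from_euler("xyz",s["tcp_rot"]).as_matrix();M[:3,3]=s["eef_pos"]
    return c,M@c["T_tool_cam"]
def rays(c,px):
    u=cv2.undistortPoints(np.float64(px).reshape(-1,1,2),c["intrinsics"],c["D"]).reshape(-1,2)
    return np.c_[u[:,0],-u[:,1],-np.ones(len(u))]
def plane(name,px,z,s=None):
    c,M=T(name,s);d=rays(c,px)@M[:3,:3].T;o=M[:3,3]
    return o+d*((z-o[2])/d[:,2])[:,None]
def cloud(name,d,s=None):
    c,M=T(name,s);v,u=np.mgrid[:480,:640]
    P=rays(c,np.c_[u.ravel(),v.ravel()])*d.reshape(-1,1)
    P=P@M[:3,:3].T+M[:3,3];P[d.ravel()==0]=np.nan
    return P.reshape(480,640,3)
E
python3 - <<'E'
from h import *
z=np.load("top0.npz");p,d=z["p"],z["d"]
print(plane("top",[(323,247),(299,228),(342,222),(348,266),(304,272)],10).round())
print("canister ~",plane("top",[(208,272)],100).round(),"post",plane("top",[(178,257)],140).round(), "beaker",plane("top",[(258,297)],70).round())
C=cloud("top",d)
for q in [(208,272),(178,257),(323,247),(255,220),(230,292),(205,268),(190,262)]:print(q,C[q[1],q[0]].round())
cv2.imwrite("pics/crop1.png",np.hstack([cv2.resize(p[235:315,150:250,::-1],None,fx=6,fy=6,interpolation=cv2.INTER_CUBIC)]))
E
```

```text
[[ 528.  -54.   10.]
 [ 585.   17.   10.]
 [ 604. -111.   10.]
 [ 472. -128.   10.]
 [ 454.    2.   10.]]
canister ~ [[447. 263. 100.]] post [[485. 335. 140.]] beaker [[380. 128.  70.]]
(208, 272) [445. 256. 131.]
(178, 257) [484. 333. 145.]
(323, 247) [529. -55.   6.]
(255, 220) [562. 114. 270.]
(230, 292) [396. 219.   0.]
(205, 268) [456. 264. 133.]
(190, 262) [483. 335.  17.]
```

View pics/crop1.png

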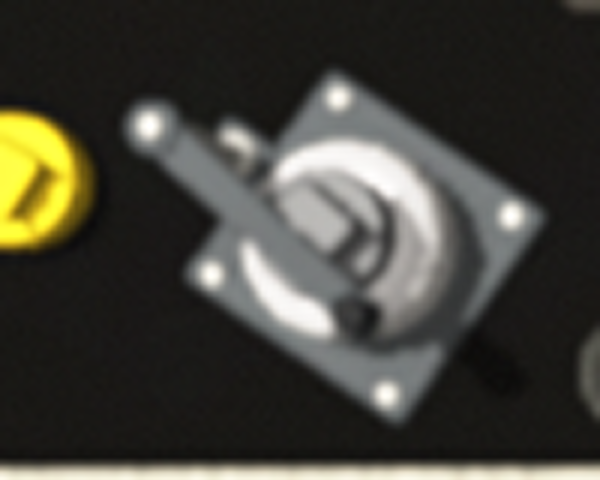

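The crop shows the pivot hub at (148,125), the black knob at (357,308), and four plate screws. The boss is partly hidden under the arm.

Run:
```python
from h import *
f=lambda x,y:(150+(x+.5)/6-.5,235+(y+.5)/6-.5)
P=plane("top",[f(148,125)],148)[0];K=plane("top",[f(357,308)],165)[0]
S=plane("top",[f(*q) for q in[(338,97),(512,215),(387,396),(210,275)]],10)
c=S.mean(0);print("piv",P,"knob",K,np.linalg.norm((P-K)[:2]),"foot",c,np.linalg.norm((P-c)[:2]))
a=np.arctan2(*(c-P)[1::-1]);k=np.arctan2(*(K-P)[1::-1]);print("dir canister",np.degrees(a),"knob",np.degrees(k),"latch",a-k)
print(S.round())
for th in(0.25,.9,1.3,1.5,1.6):
    print(th,P[:2]+125*np.array([np.cos(a-th),np.sin(a-th)]))
# tray mask
z=np.load("top0.npz");p=z["p"]
m=np.uint8((p.min(2)>150))*255;m[:,:290]=0;m[:,360:]=0;m[:215]=0;m[280:]=0
cs,_=cv2.findContours(m,0,2);r=cv2.minAreaRect(max(cs,key=cv2.contourArea));b=cv2.boxPoints(r);B=plane("top",b,16);print(B.round(),B.mean(0),np.linalg.norm(np.diff(B,axis=0),axis=1))
s=env.state();print(plane("wrist",[(320,240)],0,s), R.from_euler("xyz",s["tcp_rot"]).as_matrix().round(3))
```

```text
piv [488.20483046 342.51128729 148.        ] knob [406.54512453 243.95131333 165.        ] 127.99365624311577 foot [443.79057318 277.46389488  10.        ] 78.76413846530086
dir canister -124.32519990660617 knob -129.6427022436885 latch 0.09280792376458002
[[517. 291.  10.]
 [459. 205.  10.]
 [371. 263.  10.]
 [429. 351.  10.]]
0.25 [394.37007719 259.9277594 ]
0.9 [363.52607522 333.55539577]
1.3 [369.8805038  382.81455913]
1.5 [380.2461366  405.51859179]
1.6 [387.07571487 415.98170298]
[[ 583.   22.   16.]
 [ 605. -109.   16.]
 [ 475. -129.   16.]
 [ 454.   -1.   16.]] [529.14158354 -54.28238512  16.        ] [132.16088923 131.03108911 130.59472309]
[[195.07974546 590.87033172   0.        ]] [[-0.967  0.256 -0.   ]
 [ 0.256  0.967 -0.001]
 [ 0.    -0.001 -1.   ]]
```

The measurements agree: knob-to-pivot 128 mm (125 given), axis-to-post 79 mm (78 given), and the tray corners fit. Next I'll work out the push.

```bash
cat >> h.py <<'E'
def shifts(W,s=None):
    "world TCP targets -> tool-axis shifts (m) from the present pose"
    s=s or env.state();M=R.from_euler("xyz",s["tcp_rot"]).as_matrix()
    return ((np.atleast_2d(W)-s["eef_pos"])@M/1000).round(3)
E
python3 - <<'E'
from h import *
print(shifts([(437,218,404),(437,218,337)]))
P=np.array([488,342.]);s=dict(env.state());s["eef_pos"]=np.array([437,218,337.])
ph=np.radians(np.arange(-115,-198,-5.));print(shifts([(*(P+125*np.array([np.cos(a),np.sin(a)])),337) for a in ph],s).tolist())
E
```

```text
[[-0.367 -0.302  0.   ]
 [-0.367 -0.302  0.067]]
[[0.005, 0.01, -0.0], [0.015, 0.012, -0.0], [0.026, 0.016, -0.0], [0.036, 0.02, -0.0], [0.045, 0.025, -0.0], [0.054, 0.031, -0.0], [0.063, 0.037, -0.0], [0.071, 0.045, -0.0], [0.078, 0.053, -0.0], [0.085, 0.062, -0.0], [0.091, 0.071, -0.0], [0.096, 0.08, -0.0], [0.1, 0.091, -0.0], [0.103, 0.101, -0.0], [0.106, 0.112, -0.0], [0.107, 0.122, -0.0], [0.107, 0.133, -0.0]]
```

>>> {"name": "carry_out", "arguments": {
  "series": [
    [-0.045, -0.037, 0, 0, 0],
    [-0.09, -0.075, 0, 0, 0],
    [-0.135, -0.112, 0, 0, 0],
    [-0.18, -0.15, 0, 0, 0],
    [-0.225, -0.187, 0, 0, 0],
    [-0.27, -0.225, 0, 0, 0],
    [-0.315, -0.262, 0, 0, 0],
    [-0.345, -0.285, 0, 0, 0],
    [-0.367, -0.302, 0, 0, 0],
    [-0.367, -0.302, 0, 0, 0],
    [-0.367, -0.302, 0, 0, 0],
    [-0.367, -0.302, 0.03, 0, 0],
    [-0.367, -0.302, 0.055, 0, 0],
    [-0.367, -0.302, 0.067, 0, 0],
    [-0.367, -0.302, 0.067, 0, 0]
  ]
}}

```text
t: 1.98
eef_pos: [437.2, 218.9, 337.4]
tcp_rot: [-3.141, -0.001, 2.884]
ft_force: [0.7, -0.2, 0.1]
opening: 0.01
grip_force: 0.0
```

>>> {"name": "carry_out", "arguments": {
  "series": [
    [0.005, 0.01, 0, 0, 0],
    [0.015, 0.012, 0, 0, 0],
    [0.026, 0.016, 0, 0, 0],
    [0.036, 0.02, 0, 0, 0],
    [0.045, 0.025, 0, 0, 0],
    [0.054, 0.031, 0, 0, 0],
    [0.063, 0.037, 0, 0, 0],
    [0.071, 0.045, 0, 0, 0],
    [0.078, 0.053, 0, 0, 0],
    [0.085, 0.062, 0, 0, 0],
    [0.091, 0.071, 0, 0, 0],
    [0.096, 0.08, 0, 0, 0],
    [0.1, 0.091, 0, 0, 0],
    [0.103, 0.101, 0, 0, 0],
    [0.106, 0.112, 0, 0, 0],
    [0.107, 0.122, 0, 0, 0],
    [0.107, 0.133, 0, 0, 0],
    [0.107, 0.133, 0, 0, 0]
  ]
}}

```text
t: 4.22
eef_pos: [368.2, 374.9, 337.6]
tcp_rot: [3.141, 0.0, 2.883]
ft_force: [0.4, 0.0, 0.3]
opening: 0.003
grip_force: 0.0
```

>>> {"name": "carry_out", "arguments": {
  "series": [
    [0, -0.008, 0, 0, 0],
    [0, -0.008, -0.05, 0, 0],
    [0, -0.01, -0.092, 0, 0.5],
    [-0.04, -0.03, -0.092, 0, 1],
    [-0.08, -0.06, -0.092, 0, 1],
    [-0.099, -0.075, -0.092, 0, 1],
    [-0.099, -0.075, -0.092, 0, 1],
    [-0.099, -0.075, -0.092, 0, 1]
  ]
}}

```text
t: 5.22
eef_pos: [444.0, 276.5, 429.7]
tcp_rot: [3.141, -0.0, 2.882]
ft_force: [-0.8, -0.2, -0.4]
opening: 0.575
grip_force: 0.0
```

Run:
```python
from h import *
s=env.state();p,d=env.read_camera("wrist");cv2.imwrite("pics/w1.png",p[:,:,::-1]);np.savez("w1.npz",p=p,d=d,e=s["eef_pos"],r=s["tcp_rot"]);print(s["eef_pos"],s["joints"])
C=cloud("wrist",d,s)
m=(abs(C[:,:,2]-134)<5)&(np.hypot(C[:,:,0]-444,C[:,:,1]-277)<40)
print(m.sum(),np.nanmean(C[m],0))
r=cv2.minAreaRect(np.float32(C[m][:,:2]));print(r)
m=(C[:,:,2]>100)&(C[:,:,2]<116)&(np.hypot(C[:,:,0]-444,C[:,:,1]-277)<45)
print(m.sum(),cv2.minEnclosingCircle(np.float32(C[m][:,:2])))
```

```text
[444.0267543  276.48727254 429.740428  ] [ 4.30568697e-01  3.19261565e-01  1.77368501e+00  2.90423548e-04
  1.04879242e+00 -8.81276090e-01]
1737 [442.53259265 279.01031564 132.58067107]
((443.52978515625, 278.7466125488281), (33.845481872558594, 34.24980545043945), 48.7807502746582)
1833 ((443.5491027832031, 278.7496337890625), 31.180747985839844)
```

View pics/w1.png

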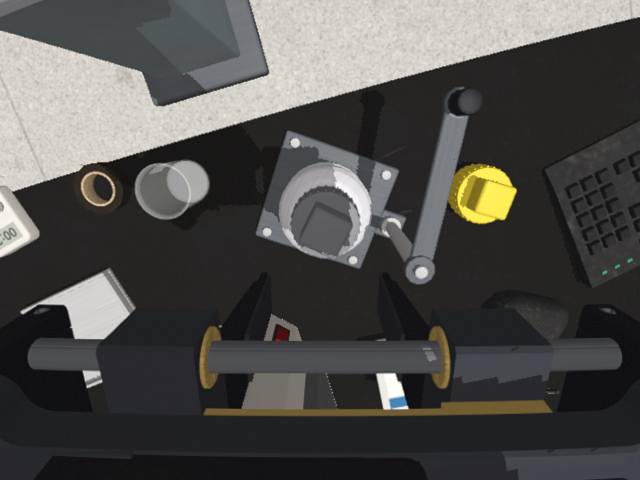

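The arm is wide open. The boss is at (325,228), 34.0 x 34.2 mm, centred at (443.5,278.7) with its flats at 48.8°. I'll turn the tool to match and descend so the tips stop at about z = 112.

>>> {"name": "carry_out", "arguments": {
  "series": [
    [0.001, 0.002, 0, 10.6, 0.8],
    [0.001, 0.002, 0, 21.2, 0.8],
    [0.001, 0.002, 0, 31.8, 0.8],
    [0.001, 0.002, 0, 42.4, 0.8],
    [0.001, 0.002, 0, 53, 0.8],
    [0.001, 0.002, 0, 63.6, 0.8],
    [0.001, 0.002, 0, 74.2, 0.8],
    [0.001, 0.002, 0, 84.8, 0.8],
    [0.001, 0.002, 0, 95.4, 0.8],
    [0.001, 0.002, 0, 106, 0.8],
    [0.001, 0.002, 0, 116.4, 0.8],
    [0.001, 0.002, 0, 116.4, 0.8],
    [0.001, 0.002, 0.04, 116.4, 0.8],
    [0.001, 0.002, 0.08, 116.4, 0.8],
    [0.001, 0.002, 0.11, 116.4, 0.8],
    [0.001, 0.002, 0.128, 116.4, 0.8],
    [0.001, 0.002, 0.128, 116.4, 0.8]
  ]
}}

```text
t: 7.4
eef_pos: [443.7, 279.0, 300.8]
tcp_rot: [-3.141, 0.002, 0.856]
ft_force: [0.2, -0.3, 0.0]
opening: 0.797
grip_force: 0.0
```

Run:
```python
from h import *
s=env.state();p,d=env.read_camera("wrist");cv2.imwrite("pics/w2.png",p[:,:,::-1]);print(s["eef_pos"],s["tcp_rot"],s["joints"])
```

```text
[443.72681705 278.96615558 300.79316385] [-3.14052858e+00  2.12085161e-03  8.55531284e-01] [4.35165956e-01 4.87509301e-01 1.91411529e+00 1.56702519e-04
 7.42338522e-01 1.15031653e+00]
```

View pics/w2.png

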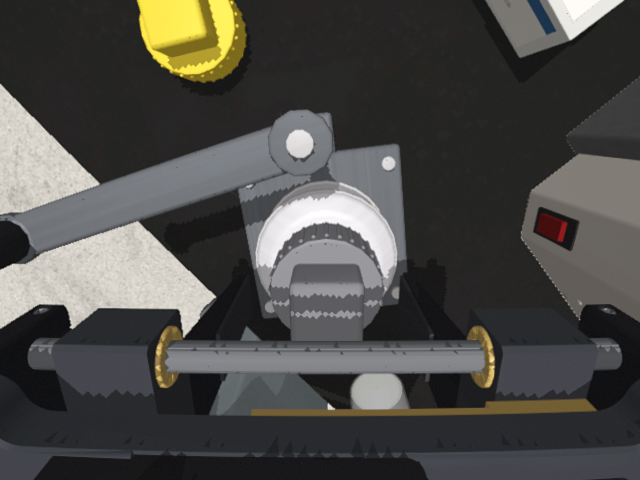

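The boss is centred and square between the fingers, at about (326,295). Closing.

>>> {"name": "carry_out", "arguments": {
  "series": [
    [0, 0, -0.001, 0, 0.2],
    [0, 0, -0.001, 0, 0.2],
    [0, 0, -0.001, 0, 0.2],
    [0, 0, -0.001, 0, 0.2],
    [0, 0, -0.001, 0, 0.2],
    [0, 0, -0.001, 0, 0.2]
  ]
}}

```text
t: 8.2
eef_pos: [444.1, 278.6, 302.8]
tcp_rot: [3.142, -0.0, 0.851]
ft_force: [-0.5, -0.1, 1.9]
opening: 0.356
grip_force: 30.0
```

>>> {"name": "carry_out", "arguments": {
  "series": [
    [0, 0, -0.0005, -10, 0.2],
    [0, 0, -0.001, -20, 0.2],
    [0, 0, -0.0016, -30, 0.2],
    [0, 0, -0.0022, -40, 0.2],
    [0, 0, -0.0028, -50, 0.2],
    [0, 0, -0.0034, -60, 0.2],
    [0, 0, -0.0039, -70, 0.2],
    [0, 0, -0.0045, -80, 0.2],
    [0, 0, -0.005, -90, 0.2],
    [0, 0, -0.0056, -100, 0.2],
    [0, 0, -0.0061, -110, 0.2],
    [0, 0, -0.0067, -120, 0.2],
    [0, 0, -0.0073, -130, 0.2],
    [0, 0, -0.0075, -135, 0.2],
    [0, 0, -0.0075, -135, 0.2]
  ]
}}

```text
t: 10.07
eef_pos: [443.5, 278.3, 309.7]
tcp_rot: [-3.14, -0.003, -3.076]
ft_force: [-4.0, -3.2, -1.8]
opening: 0.356
grip_force: 30.0
```

>>> {"name": "carry_out", "arguments": {
  "series": [
    [0, 0, 0, 0, 0.8],
    [0, 0, 0, 0, 0.8],
    [0, 0, 0, 0, 0.8],
    [0, 0, -0.04, 0, 0.8],
    [0, 0, -0.04, 10.6, 0.8],
    [0, 0, -0.04, 21.2, 0.8],
    [0, 0, -0.04, 31.8, 0.8],
    [0, 0, -0.04, 42.4, 0.8],
    [0, 0, -0.04, 53, 0.8],
    [0, 0, -0.04, 63.6, 0.8],
    [0, 0, -0.04, 74.2, 0.8],
    [0, 0, -0.04, 84.8, 0.8],
    [0, 0, -0.04, 95.4, 0.8],
    [0, 0, -0.04, 106, 0.8],
    [0, 0, -0.04, 116.6, 0.8],
    [0, 0, -0.04, 127.2, 0.8],
    [0, 0, -0.04, 137.8, 0.8],
    [0, 0, -0.04, 148.4, 0.8],
    [0, 0, -0.04, 159, 0.8],
    [0, 0, -0.04, 169.6, 0.8]
  ]
}}

```text
t: 12.58
eef_pos: [444.1, 278.7, 350.3]
tcp_rot: [-3.141, -0.001, 0.241]
ft_force: [-0.6, 0.3, -0.1]
opening: 0.801
grip_force: 0.0
```

>>> {"name": "carry_out", "arguments": {
  "series": [
    [0, 0, 0, 10.4, 0.8],
    [0, 0, 0, 10.4, 0.8]
  ]
}}

```text
t: 12.82
eef_pos: [444.1, 278.7, 350.3]
tcp_rot: [-3.141, -0.0, 0.067]
ft_force: [-0.6, -0.2, 0.2]
opening: 0.797
grip_force: 0.0
```

Run:
```python
from h import *
s=env.state();p,d=env.read_camera("wrist");cv2.imwrite("pics/w3.png",p[:,:,::-1]);print(s["eef_pos"],s["tcp_rot"],s["joints"])
C=cloud("wrist",d,s)
m=(abs(C[:,:,2]-141)<4)&(np.hypot(C[:,:,0]-444,C[:,:,1]-278)<30)
print(m.sum(),np.nanmean(C[m],0),cv2.minAreaRect(np.float32(C[m][:,:2])))
```

```text
[444.11553576 278.66499285 350.30961529] [-3.14138795e+00 -3.43296398e-04  6.67868273e-02] [4.34331932e-01 4.16289018e-01 1.86705013e+00 8.94686555e-05
 8.57859579e-01 1.93828289e+00]
3059 [445.4883972  279.07570519 138.72833488] ((445.08905029296875, 278.955078125), (33.9954948425293, 33.3814811706543), 3.8831264972686768)
```

The boss turned with the grip: its flats are now at 3.9° and its top has risen. Second stroke.

>>> {"name": "carry_out", "arguments": {
  "series": [
    [0, 0, 0.02, 0, 0.8],
    [0, 0, 0.039, 0, 0.8],
    [0, 0, 0.039, 0, 0.8],
    [0, 0, 0.039, 0, 0.2],
    [0, 0, 0.039, 0, 0.2],
    [0, 0, 0.039, 0, 0.2],
    [0, 0, 0.039, 0, 0.2],
    [0, 0, 0.039, 0, 0.2],
    [0, 0, 0.039, 0, 0.2]
  ]
}}

```text
t: 14.0
eef_pos: [444.0, 278.7, 311.3]
tcp_rot: [-3.141, 0.0, 0.066]
ft_force: [-2.4, -0.6, 1.6]
opening: 0.358
grip_force: 29.9
```

>>> {"name": "carry_out", "arguments": {
  "series": [
    [0, 0, -0.0005, -10, 0.2],
    [0, 0, -0.001, -20, 0.2],
    [0, 0, -0.0016, -30, 0.2],
    [0, 0, -0.0022, -40, 0.2],
    [0, 0, -0.0028, -50, 0.2],
    [0, 0, -0.0034, -60, 0.2],
    [0, 0, -0.0039, -70, 0.2],
    [0, 0, -0.0045, -80, 0.2],
    [0, 0, -0.005, -90, 0.2],
    [0, 0, -0.0056, -100, 0.2],
    [0, 0, -0.0061, -110, 0.2],
    [0, 0, -0.0064, -120, 0.2],
    [0, 0, -0.0064, -130, 0.2],
    [0, 0, -0.0064, -135, 0.2],
    [0, 0, -0.0064, -135, 0.2]
  ]
}}

```text
t: 15.88
eef_pos: [443.7, 278.4, 318.5]
tcp_rot: [-3.141, -0.0, 2.424]
ft_force: [-4.4, -3.8, 13.7]
opening: 0.353
grip_force: 30.0
```

>>> {"name": "carry_out", "arguments": {
  "series": [
    [0, 0, -0.002, 0, 0.2],
    [0, 0, -0.005, 0, 0.2],
    [0, 0, -0.008, 0, 0.2],
    [0, 0, -0.008, 0, 0.2]
  ]
}}

```text
t: 16.38
eef_pos: [444.0, 278.7, 325.9]
tcp_rot: [3.142, -0.0, 2.422]
ft_force: [-2.4, -1.1, -0.1]
opening: 0.354
grip_force: 29.9
```

The cap is free and the force has dropped back to zero. I'll lift it straight up, then cross well short of the tower while turning the gripper's long axis toward x.

>>> {"name": "carry_out", "arguments": {
  "series": [
    [0, 0, -0.02, 0, 0.2],
    [0, 0, -0.045, 0, 0.2],
    [0, 0, -0.075, 0, 0.2],
    [0, 0, -0.104, 0, 0.2],
    [0, 0, -0.104, 0, 0.2],
    [-0.014, -0.016, -0.104, 5, 0.2],
    [-0.042, -0.049, -0.104, 10, 0.2],
    [-0.07, -0.082, -0.104, 15, 0.2],
    [-0.098, -0.114, -0.104, 21, 0.2],
    [-0.126, -0.147, -0.104, 27, 0.2],
    [-0.154, -0.18, -0.104, 33, 0.2],
    [-0.182, -0.212, -0.104, 39, 0.2],
    [-0.21, -0.245, -0.104, 45, 0.2],
    [-0.224, -0.261, -0.104, 48.8, 0.2],
    [-0.224, -0.261, -0.104, 48.8, 0.2],
    [-0.243, -0.245, -0.104, 48.8, 0.2],
    [-0.262, -0.228, -0.104, 48.8, 0.2],
    [-0.28, -0.212, -0.104, 48.8, 0.2],
    [-0.28, -0.212, -0.104, 48.8, 0.2]
  ]
}}

```text
t: 18.75
eef_pos: [515.8, -64.4, 428.5]
tcp_rot: [-3.141, -0.0, 1.573]
ft_force: [0.3, 0.3, -1.0]
opening: 0.355
grip_force: 30.0
```

Run:
```python
from h import *
s=env.state();print(s["eef_pos"],s["tcp_rot"],s["ft_force"])
p,d=env.read_camera("wrist");cv2.imwrite("pics/w4.png",p[:,:,::-1])
```

```text
[515.84417197 -64.40063649 428.5309003 ] [-3.14075371e+00 -4.88804792e-04  1.57270345e+00] [ 0.30580034  0.32003886 -0.9934956 ]
```

View pics/w4.png

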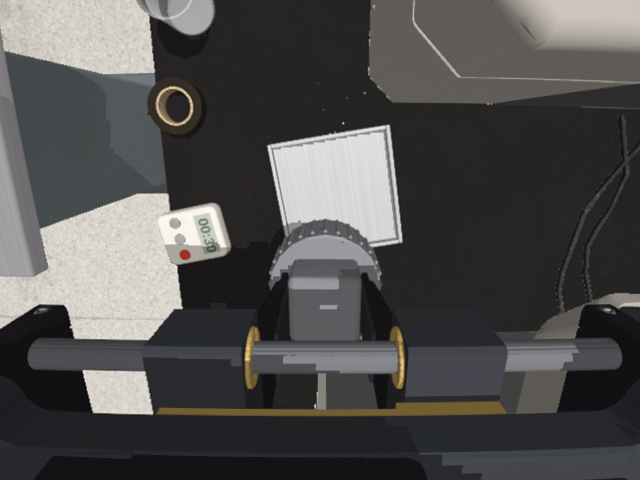

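The cap is held upright. Lowering to just above the tray floor.

>>> {"name": "carry_out", "arguments": {
  "series": [
    [0, 0, 0.03, 0, 0.2],
    [0, 0, 0.07, 0, 0.2],
    [0, 0, 0.11, 0, 0.2],
    [0, 0, 0.145, 0, 0.2],
    [0, 0, 0.17, 0, 0.2],
    [0, 0, 0.184, 0, 0.2],
    [0, 0, 0.189, 0, 0.2],
    [0, 0, 0.191, 0, 0.2],
    [0, 0, 0.191, 0, 0.2]
  ]
}}

```text
t: 19.92
eef_pos: [515.0, -65.3, 239.2]
tcp_rot: [3.141, 0.0, 1.57]
ft_force: [-0.8, -0.2, -1.0]
opening: 0.358
grip_force: 30.0
```

>>> {"name": "carry_out", "arguments": {
  "series": [
    [0, 0, 0.001, 0, 0.2],
    [0, 0, 0.002, 0, 0.2],
    [0, 0, 0.002, 0, 0.2]
  ]
}}

```text
t: 20.3
eef_pos: [514.9, -65.3, 236.7]
tcp_rot: [3.141, -0.0, 1.57]
ft_force: [-0.2, -0.8, -2.4]
opening: 0.352
grip_force: 30.0
```

>>> {"name": "carry_out", "arguments": {
  "series": [
    [0, 0, 0.001, 0, 0.2],
    [0, 0, 0.002, 0, 0.2],
    [0, 0, 0.002, 0, 0.2]
  ]
}}

```text
t: 20.68
eef_pos: [515.1, -65.2, 235.4]
tcp_rot: [3.14, 0.0, 1.57]
ft_force: [-0.3, 2.1, 9.5]
opening: 0.356
grip_force: 30.0
```

Contact, at 9.5 N. Releasing the cap and lifting away.

>>> {"name": "carry_out", "arguments": {
  "series": [
    [0, 0, -0.001, 0, 0.2],
    [0, 0, -0.001, 0, 0.5],
    [0, 0, -0.001, 0, 0.8],
    [0, 0, -0.001, 0, 0.8],
    [0, 0, -0.001, 0, 0.8],
    [0, 0, -0.001, 0, 0.8],
    [0, 0, -0.02, 0, 0.8],
    [0, 0, -0.05, 0, 0.8],
    [0, 0, -0.1, 0, 0.8],
    [0, 0, -0.15, 0, 0.8],
    [0, 0, -0.19, 0, 0.8],
    [0, 0, -0.19, 0, 0.8]
  ]
}}

```text
t: 22.18
eef_pos: [514.8, -65.3, 427.4]
tcp_rot: [3.136, 0.001, 1.57]
ft_force: [1.0, -1.6, -0.8]
opening: 0.798
grip_force: 0.0
```

Run:
```python
from h import *
s=env.state();print(s["eef_pos"],s["ft_force"])
p,d=env.read_camera("wrist");q,_=env.read_camera("side")
cv2.imwrite("pics/f.png",np.vstack([cv2.resize(p[:,:,::-1],(400,300)),cv2.resize(q[100:420,250:420,::-1],(159,300))]) if 0 else np.hstack([cv2.resize(p[:,:,::-1],(480,360)),cv2.resize(q[130:430,220:420,::-1],(240,360))]))
C=cloud("wrist",d,s);m=(abs(C[:,:,2]-64)<5)&(np.hypot(C[:,:,0]-515,C[:,:,1]+65)<40)
print(np.nanmedian(C[m],0),cv2.minAreaRect(np.float32(C[m][:,:2])))
```

```text
[514.83157295 -65.26569425 427.35886665] [ 0.96384953 -1.59100882 -0.75963171]
[516.05228928 -62.98660872  62.66281353] ((516.2276611328125, -63.371826171875), (33.28487014770508, 33.556007385253906), 89.39454650878906)
```

View pics/f.png

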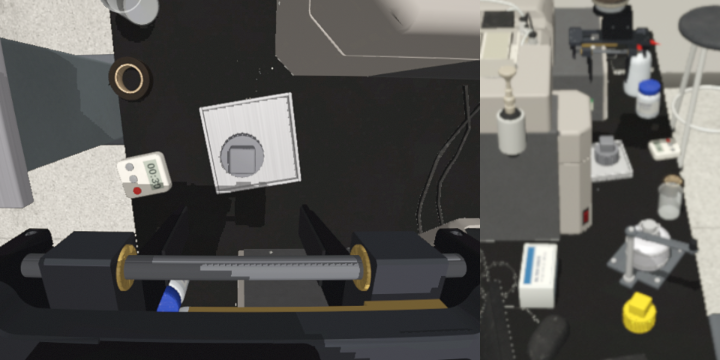

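The cap stands upright in the tray, boss on top, at about (241,157) in the left panel. The right panel shows the arm still open and the beaker and other items undisturbed.

```bash
python3 -c "
from cell import env
print(env.job_done())"
```

```text
the job is handed in; nothing more can be done
None
```

Job handed in at about 22 s of robot time: the retaining arm is open, and the cap is unscrewed, lifted off and standing upright in the tray, released, with nothing else seen disturbed.

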